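Build a seed-grading sieve stack on the shaker base

TASK

Build the sieve stack on the shaker base, from the bottom up: the closed pan in the base's socket, the fine sieve on the pan, the coarse sieve on the fine one, and the lid on top. Each piece must sit fully home and level in the one below and be let go; leave the seed tub, the vial and the yellow dish where they stand.

Things in the scene. Friction and masses are not known exactly. Their poses are not given: they have to be found in the camera images.
- base_socket (a point): Fixed round grey shaker base, 144 mm across, 26 tall; a control box 22 tall reaches 103 mm from the axis on one side. On top a black collar, 76 mm across, upper face 38 mm above the table, with a round socket 54 wide, 12 deep. Point: centre of the socket's mouth, at the collar's upper face, z up. The pan's shoulder rests on the collar: pan point then 22 mm above this point.
- pan_center (a point): Pan. Steel cup, 60 mm across, 56 tall, 0.13 kg, mouth 54 wide. Its lowest 6 mm is a spigot (43 wide, 47 at its top) that drops into the mouth below till the shoulder rests on that rim. Grip across the wall at mid-height or higher (fingertips stay above the shoulder). Point: on the axis, half-way up (28 mm), z up. Deep plain floor without holes.
- fine_center (a point): Fine sieve. Steel cup, 60 mm across, 56 tall, 0.13 kg, mouth 54 wide. Its lowest 6 mm is a spigot (43 wide, 47 at its top) that drops into the mouth below till the shoulder rests on that rim. Grip across the wall at mid-height or higher (fingertips stay above the shoulder). Point: on the axis, half-way up (28 mm), z up. Floor of many tiny holes (3 mm). Seated: 50 mm above pan point.
- coarse_center (a point): Coarse sieve. Steel cup, 60 mm across, 56 tall, 0.13 kg, mouth 54 wide. Its lowest 6 mm is a spigot (43 wide, 47 at its top) that drops into the mouth below till the shoulder rests on that rim. Grip across the wall at mid-height or higher (fingertips stay above the shoulder). Point: on the axis, half-way up (28 mm), z up. Floor of 7 big holes (12 mm). Seated: 50 mm above fine point.
- lid_knob (a point): Lid: steel disc 60 mm across with an upright round knob 22 mm across; 44 tall in all, 0.12 kg. From below: spigot as on the sieves 0-6 mm, flange 6-12, knob 12-44. Point: on the knob's axis, 33 mm above the underside; grip the knob there, fingertips clear of the flange. z up. Seated on the coarse sieve, this point is 55 mm above the coarse sieve's point.
- tub_center (a point): Bystander: pale round tub of seeds with a purple lid, 78 mm diameter, 70 mm tall; the point is half-way up. Leave it where it stands.
- vial_center (a point): Bystander: small pale bottle with a red cap, 38 mm diameter, 85 mm tall; the point is half-way up. Leave it where it stands.
- dish_center (a point): Bystander: shallow yellow dish of beans, 120 mm diameter, 22 mm tall; the point is half-way up. Leave it where it stands.

How it is judged (in metres and radians):
At the end, for the whole second after the job is handed in: Pan in the base's socket, fine sieve on the pan, coarse sieve on the fine sieve, lid on the coarse sieve: each seated to within 3 mm in height, within 7 mm of the axis of the one below, within 0.06 rad of upright, and at rest (slower than 20 mm/s) (z of pan_center in the frame of base_socket between 0.019 and 0.025 m and horizontal distance between pan_center and base_socket below 0.007 m and angle between each of pan_center, fine_center, coarse_center, lid_knob's own z axis and vertical below 0.06 rad and z of fine_center in the frame of pan_center between 0.047 and 0.053 m and horizontal distance between fine_center and pan_center below 0.007 m and z of coarse_center in the frame of fine_center between 0.047 and 0.053 m and horizontal distance between coarse_center and fine_center below 0.007 m and z of lid_knob in the frame of coarse_center between 0.052 and 0.058 m and horizontal distance between lid_knob and coarse_center below 0.007 m and linear speed of each of pan, fine, coarse, lid below 0.02 m/s); the robot touches nothing.
It fails at once if the seed tub is moved by more than 25 mm (distance of tub_center from where it was at the start of the episode above 0.025 m).
It fails at once if the vial is moved by more than 25 mm (distance of vial_center from where it was at the start of the episode above 0.025 m).
It fails at once if the yellow dish is moved by more than 25 mm (distance of dish_center from where it was at the start of the episode above 0.025 m).
It also fails if it takes over 88 s, if anything falls off the work surface, if the arm or the gripper's body presses on something with over 40 N, if the wrist force passes 120 N, or if a joint passes its speed limit or range.

ROBOT

A 6-joint arm with a two-finger parallel gripper is mounted at the origin on the work surface. World frame = base frame: x ahead of the robot, y to its left, z up, the work surface at z = 0. Lengths are in mm, angles in rad, forces in N, time in s.
With the tool pointing down it reaches from about 300 to 775 mm from the base axis. Payload 14.6 kg.
Tool frame: the origin (TCP) lies at the very end of the fingers, on their centre line; the grasp point (between the pads) lies 19 mm behind it; z points along the fingers, y is the line along which they close (so a half turn about z gives the same grasp; the last joint's range is limited). The gripper opens to 94 mm and grips with 3 to 60 N. Pads are 16 mm wide; open, the fingers measure 119 mm over their backs; the gripper's body (75 mm by 177 mm) begins 78 mm behind the grasp point.
Start: joints at [1.063, 0.3, 1.521, -0, 1.321, -0.067], TCP at [234.661, 497.417, 183.946] pointing down, gripper open.
Joint ranges: [-3.03, 3.03], [-0.79, 2.21], [0.23, 2.52], [-1.04, 4.18], [0, 3.07], [-2.55, 2.55]. Speed limits (rad/s): [2.22, 2.22, 2.57, 3.14, 3.14, 3.14].

INTERFACE

Orientations are given as [roll, pitch, yaw] about the fixed x, y, z axes, in that order (R = Rz(yaw) Ry(pitch) Rx(roll)).
In Python, from cell import manip, camera, get_calibration gives the robot as it stands. The module is installed in compiled form; this text tells all that it offers.
- The arm moves only by the tool jog_arm, never from a script. Its argument "plan" is one flat list of numbers, 6 for each row, row after row: the shift along the world's x, y, z in m, then the turn, a rotation vector about the world's x, y, z in degrees. A call has 1 to 20 rows; each row is the pose to reach, as a shift and turn from the pose commanded when the call began; what a row does not reach only later rows make up. A row lasts 1/10 s, in which the tool goes at most 50 mm and 8.59 degrees, less where a joint would pass 70% of its speed; a pose out of reach is approached as far as the arm can. A call with a gripper value outside its range is refused whole. "claw" is the finger opening in m, from 0 to 0.094, set as the call begins (left out, the last holds). The fingers move at their own pace and stop on an object; "force" is the grip in N (left out, the last holds). Time passes only in rows, so rows that repeat a pose let the fingers close. It gives the time, the measured TCP pose, the force, the opening and the grip force at its end, in the units of the state.
- manip.read_state(): the state, without advancing time (a new reading comes with each control period).
- camera(name): name is "side" or "top" or "wrist"; returns (picture, depth): 420x560x3 uint8, red, green, blue; 420x560 float32, mm along the optical axis (not along the pixel's ray), 0 where there is no reading.
- get_calibration(name): a dict with "fx", "fy", "cx", "cy" (pixels), "k1" (the pictures are not rectified: a ray, as slopes to the right and down, at radius r is drawn at 1 + k1 r^2 times it, then the intrinsics apply), "origin" and "attitude" of the camera in the world. Camera axes: x right, y down, z forward; pixel columns grow to the right and rows downward; lengths in mm; the calibration is good to about 2 mm. A picture is of the moment at which its call begins: read the wrist's pose just before it. get_calibration takes no time and is no camera call; for the wrist camera it gives the pose at the moment of the call.
- manip.sign_off(): hands the job in; it is judged then, once.
The state is a dict: "clock": time; "joints": joint angles; "qd": joint speeds; "effort": joint torques, N m; "eef_pos": TCP position; "eef_rot": TCP orientation; "wrist_force": force on the tool from outside, world axes, zero at the start; "moment": the same for the moment, N m; "finger_gap": finger opening in mm; "finger_force": force on a finger pad.
Only numpy, scipy, OpenCV 4.12 (cv2) and the standard library are available. Lean on these libraries where they do the work, as an engineer would, in place of code of your own. Each camera call takes 0.05 s, during which the arm holds its last target. There are 200 camera calls.

## Working session

There is one attempt and no reset: what is moved stays moved. The work goes in short steps, Python scripts to look and compute and a tool call to move; the robot and the scene stay as the last step left them, time stands still between calls to the robot, and variables do not carry over. Pictures are saved under pics/ and viewed, at most 14 in all, crops included, and the job is handed in when it is done.

Besides the shell and the picture viewer there is one more tool, called after "Emit:" as name(argument=value, ...), one argument or row to a line, values as JSON. jog_arm: Moves the arm, as the interface text tells. Its arguments: {"type":"object","properties":{"plan":{"type":"array"},"claw":{"type":"number"},"force":{"type":"number"}},"required":["plan"]}

```bash
mkdir -p pics; cat > h.py <<'E'
import numpy as np, cv2
from cell import manip, camera, get_calibration
from scipy.spatial.transform import Rotation as R
def att(c):
    a=np.array(c["attitude"],float)
    return a if a.shape==(3,3) else R.from_euler('xyz',a).as_matrix()
def ray(c,u,v):
    x=(u-c["cx"])/c["fx"]; y=(v-c["cy"])/c["fy"]
    s=1.0
    for _ in range(20): s=1+c["k1"]*((x/s)**2+(y/s)**2)
    return np.array([x/s,y/s,1.0])
def at_z(c,u,v,z):
    d=att(c)@ray(c,u,v); o=np.array(c["origin"],float)
    return o+d*(z-o[2])/d[2]
def cloud(c,dep):
    h,w=dep.shape; u,v=np.meshgrid(np.arange(w),np.arange(h))
    x=(u-c["cx"])/c["fx"]; y=(v-c["cy"])/c["fy"]; s=np.ones_like(x)
    for _ in range(20): s=1+c["k1"]*((x/s)**2+(y/s)**2)
    P=np.stack([x/s,y/s,np.ones_like(x)],-1)*dep[...,None]
    P=P@att(c).T+np.array(c["origin"],float); P[dep<=0]=np.nan
    return P
E
python3 - <<'E'
from h import *
print(manip.read_state())
for n in ("top","side"):
    c=get_calibration(n); print(n,c)
    p,d=camera(n); np.savez("pics/%s0.npz"%n,p=p,d=d)
    cv2.imwrite("pics/%s0.png"%n,cv2.resize(p[...,::-1],(800,600),interpolation=cv2.INTER_CUBIC))
E
```

```text
{'clock': 0.0, 'joints': array([ 1.06341928e+00,  3.00487463e-01,  1.52158918e+00, -1.23119543e-05,
        1.32069214e+00, -6.66069939e-02]), 'qd': array([-0.00072023, -0.00077885,  0.00027186, -0.00016893,  0.00133636,
       -0.00107633]), 'effort': array([ 5.68744736e-05, -5.31811738e+01, -3.52733445e+01,  7.08298758e-02,
        2.44007679e-02, -1.18161383e-04]), 'eef_pos': array([234.51780326, 497.17429366, 183.37394206]), 'eef_rot': array([-3.14041833e+00, -6.63819600e-05,  2.70082562e+00]), 'wrist_force': array([0.96856282, 0.42479073, 0.15182935]), 'moment': array([0.00202229, 0.00719646, 0.02070289]), 'finger_force': 0.0, 'finger_gap': 93.90488286571798}
top {'fx': 429.1331405971823, 'fy': 429.1331405971823, 'cx': 280.68586721219856, 'cy': 207.1989339113457, 'k1': 0.018919652919378506, 'origin': array([ 435.45104664,  -81.99762088, 1166.63867301]), 'attitude': array([-3.01500003,  0.0101335 , -1.58998302])}
side {'fx': 443.9834712385758, 'fy': 443.9834712385758, 'cx': 280.313703178034, 'cy': 212.40682658358807, 'k1': -0.041072806839522615, 'origin': array([   73.70155447, -1150.54517283,   770.98377037]), 'attitude': array([-2.10798088, -0.01777813, -0.41738366])}
```

View pics/top0.png

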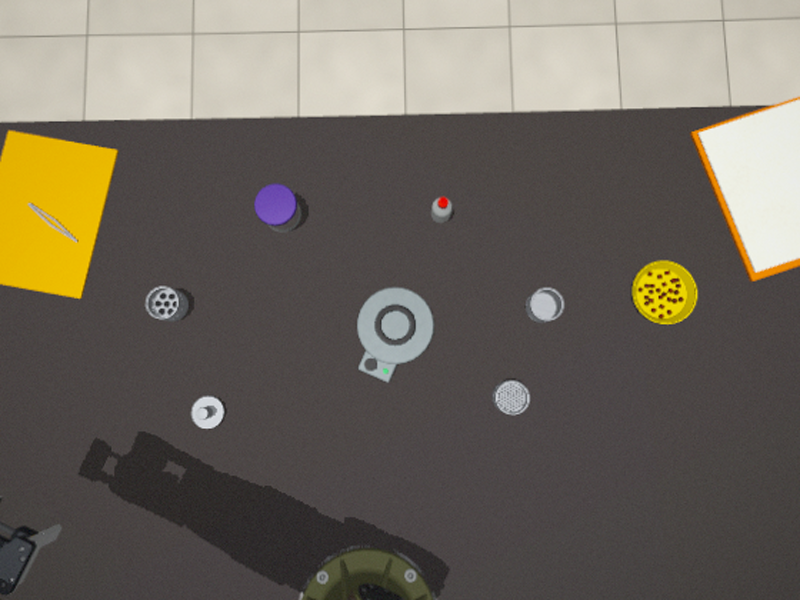

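View pics/side0.png

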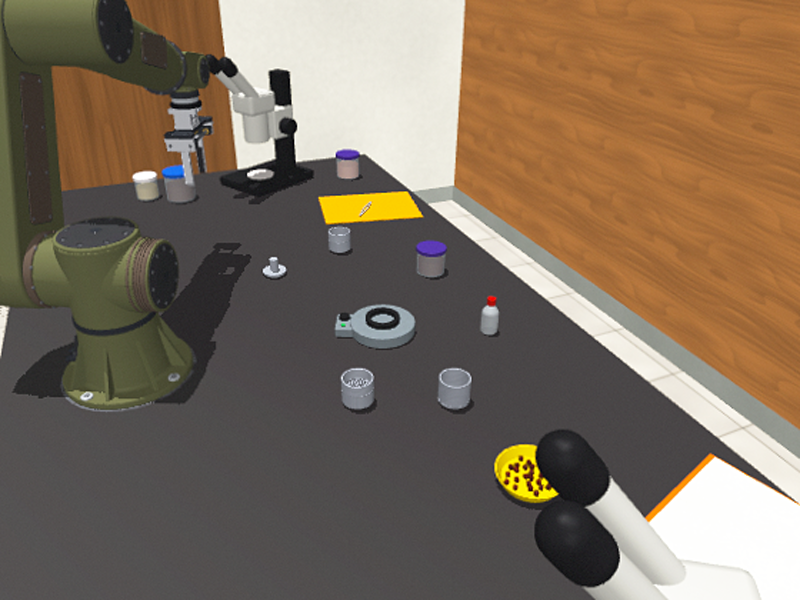

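The top view shows, in 800x600 pixels, the base at (395,325), pan (545,305), fine sieve (512,397), coarse sieve (165,303) and lid (207,412). The side view agrees, and everything stands upright.

```bash
cat > m.py <<'E'
from h import *
z=np.load("pics/top0.npz"); c=get_calibration("top"); P=cloud(c,z["d"])
s=.7
print("table z", np.nanmedian(P[300:330,150:200,2]))
for n,u,v,zz,r in [("base",395,325,38,60),("pan",545,305,56,60),("fine",512,397,56,60),("coarse",165,303,56,60),("lid",207,412,12,60),("knob",207,412,44,30)]:
    q=at_z(c,u*s,v*s,zz)
    m=(np.abs(P[...,2]-zz)<(5 if n!="lid" else 4))&(np.hypot(P[...,0]-q[0],P[...,1]-q[1])<r)
    X=P[m]; 
    if len(X)<4: print(n,q,len(X)); continue
    (cx,cy),rad=cv2.minEnclosingCircle(X[:,:2].astype(np.float32))
    print(n,"click",q.round(1),"circ",round(cx,1),round(cy,1),"r",round(rad,1),"n",len(X),"zmed",np.median(X[:,2]).round(1),"mean",X.mean(0).round(1))
for n,u,v,zz in [("tub",277,204,70),("vial",442,203,85),("dish",664,292,22),("box",378,366,22)]: print(n,at_z(c,u*s,v*s,zz).round(0))
E
python3 m.py
```

```text
table z -0.7786129229273229
base click [525.6 -61.3  38. ] circ 526.8 -59.7 r 37.8 n 315 zmed 37.3 mean [526.4 -59.7  37.3]
pan click [ 555.2 -334.7   56. ] circ 557.3 -336.7 r 29.9 n 90 zmed 55.1 mean [ 555.8 -337.2   55.1]
fine click [ 391.4 -268.    56. ] circ 390.2 -266.9 r 29.9 n 91 zmed 55.2 mean [ 389.4 -266.9   55.3]
coarse click [572.9 357.6  56. ] circ 574.4 362.8 r 30.3 n 92 zmed 54.6 mean [575.  363.3  54.7]
lid click [373.1 290.9  12. ] circ 372.8 290.6 r 30.2 n 285 zmed 11.1 mean [373.2 288.   11.4]
knob click [374.8 280.5  44. ] circ 373.3 290.1 r 10.6 n 55 zmed 42.7 mean [373.2 290.   42.9]
tub [751. 151.  70.]
vial [ 742. -151.   85.]
dish [ 579. -565.   22.]
box [451. -28.  22.]
```

Emit:
jog_arm(
  plan=[0.322,-0.834,0,0,0,0,0.322,-0.834,0,0,0,0,0.322,-0.834,0,0,0,0,0.322,-0.834,0,0,0,0,0.322,-0.834,0,0,0,0,0.322,-0.834,0,0,0,0,0.322,-0.834,0,0,0,0,0.322,-0.834,0,0,0,0,0.322,-0.834,0,0,0,0,0.322,-0.834,0,0,0,0,0.322,-0.834,0,0,0,0,0.322,-0.834,0,0,0,0,0.322,-0.834,0,0,0,0,0.322,-0.834,0,0,0,0,0.322,-0.834,0,0,0,0,0.322,-0.834,0,0,0,0,0.322,-0.834,0,0,0,0,0.322,-0.834,0,0,0,0,0.322,-0.834,0,0,0,0,0.322,-0.834,0,0,0,0],
  claw=0.094,
)

```text
clock: 2.1
eef_pos: [556.3, -336.9, 182.7]
eef_rot: [3.141, -0.002, 2.7]
wrist_force: [0.5, 1.6, -0.7]
finger_gap: 93.7
finger_force: 0.0
```

```bash
python3 - <<'E'
from h import *
s=manip.read_state(); print(s["clock"],s["eef_pos"],s["eef_rot"],s["qd"].round(3),s["joints"].round(2))
c=get_calibration("wrist"); p,d=camera("wrist"); np.savez("pics/w1.npz",p=p,d=d)
P=cloud(c,d)
m=(np.abs(P[...,2]-55)<6)&(np.hypot(P[...,0]-557,P[...,1]+337)<45)
X=P[m]; print(len(X))
if len(X)>5: print(cv2.minEnclosingCircle(X[:,:2].astype(np.float32)),np.median(X[:,2]))
cv2.imwrite("pics/w1.png",p[...,::-1])
E
```

```text
2.1 [ 556.30338402 -336.88720361  182.69835879] [ 3.14121327e+00 -1.84691034e-03  2.69973987e+00] [ 0.029 -0.043  0.031  0.003 -0.002  0.004] [-0.6   0.53  1.2   0.    1.41 -1.73]
836
((555.302734375, -336.68798828125), 30.16959571838379) 56.808371351749145
```

View pics/w1.png

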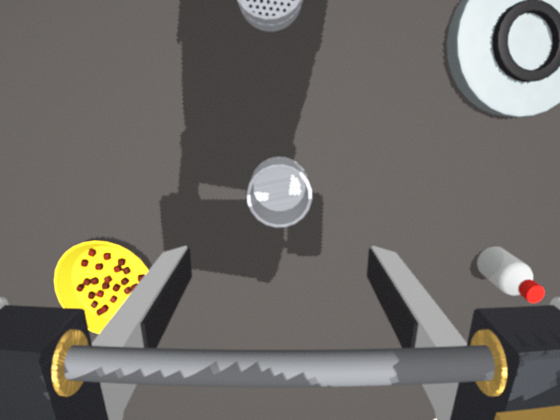

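The picture shows the pan centred at (280,192) with its plain floor, straddled by the fingers. The dish and vial are well clear.

Emit:
jog_arm(
  plan=[0,0,-0.04,0,0,0,0,0,-0.08,0,0,0,0,0,-0.12,0,0,0,0,0,-0.15,0,0,0,0,0,-0.165,0,0,0,0,0,-0.165,0,0,0,0,0,-0.165,0,0,0],
)

```text
clock: 2.85
eef_pos: [557.4, -336.6, 20.8]
eef_rot: [-3.141, 0.002, 2.701]
wrist_force: [0.6, 0.8, 0.2]
finger_gap: 93.7
finger_force: 0.0
```

Emit:
jog_arm(
  plan=[0,0,0,0,0,0,0,0,0,0,0,0,0,0,0,0,0,0,0,0,0,0,0,0,0,0,0,0,0,0,0,0,0,0,0,0,0,0,0,0,0,0,0,0,0,0,0,0],
  claw=0.05,
  force=25,
)

```text
clock: 3.65
eef_pos: [556.7, -336.7, 19.2]
eef_rot: [-3.141, 0.0, 2.701]
wrist_force: [-0.7, 0.6, 3.1]
finger_gap: 59.7
finger_force: 25.0
```

Emit:
jog_arm(
  plan=[0,0,0.04,0,0,0,0,0,0.08,0,0,0,-0.006,0.045,0.1,0,0,0,-0.01,0.09,0.1,0,0,0,-0.015,0.135,0.1,0,0,0,-0.02,0.18,0.1,0,0,0,-0.025,0.225,0.1,0,0,0,-0.03,0.262,0.09,0,0,0,-0.03,0.277,0.08,0,0,0,-0.03,0.277,0.07,0,0,0,-0.03,0.277,0.07,0,0,0,-0.03,0.277,0.07,0,0,0,-0.03,0.277,0.07,0,0,0],
)

```text
clock: 4.95
eef_pos: [526.9, -60.7, 89.2]
eef_rot: [3.142, 0.0, 2.699]
wrist_force: [1.3, 0.4, -2.4]
finger_gap: 60.0
finger_force: 25.0
```

```bash
cat > w.py <<'E'
from h import *
import sys
# name, then x y z r pairs to fit
def look(tag,fits,cam="wrist",view=True):
    s=manip.read_state(); print(s["clock"],s["eef_pos"].round(1),s["finger_gap"].round(1),s["wrist_force"].round(1))
    c=get_calibration(cam); p,d=camera(cam); P=cloud(c,d)
    for x,y,z,r,dz in fits:
        X=P[(np.abs(P[...,2]-z)<dz)&(np.hypot(P[...,0]-x,P[...,1]-y)<r)]
        if len(X)>5:
            q,rad=cv2.minEnclosingCircle(X[:,:2].astype(np.float32)); print(len(X),np.round(q,1),"r",round(rad,1),"z",np.median(X[:,2]).round(1),"z95",np.percentile(X[:,2],95).round(1))
        else: print("none",len(X))
    cv2.imwrite("pics/%s.png"%tag,p[...,::-1])
    return c,p,d,P
E
python3 - <<'E'
from w import *
look("w2",[(526.5,-60,38,45,4),(526.5,-60,126,36,5)])
E
```

```text
Traceback (most recent call last):
  File "w.py", line 5, in look
    s=manip.read_state(); print(s["clock"],s["eef_pos"].round(1),s["finger_gap"].round(1),s["wrist_force"].round(1))
                                                                 ^^^^^^^^^^^^^^^^^^^^^
AttributeError: 'float' object has no attribute 'round'
```

```bash
sed -i 's/s\["finger_gap"\].round(1)/round(s["finger_gap"],1)/' w.py
python3 - <<'E'
from w import *
look("w2",[(526.5,-60,38,45,4),(526.5,-60,126,36,5)])
E
```

```text
4.95 [526.9 -60.7  89.2] 60.0 [ 1.3  0.4 -2.4]
2266 [523.2 -57.7] r 37.8 z 39.1 z95 40.2
3403 [521.6 -57.6] r 34.8 z 126.8 z95 128.3
```

View pics/w2.png

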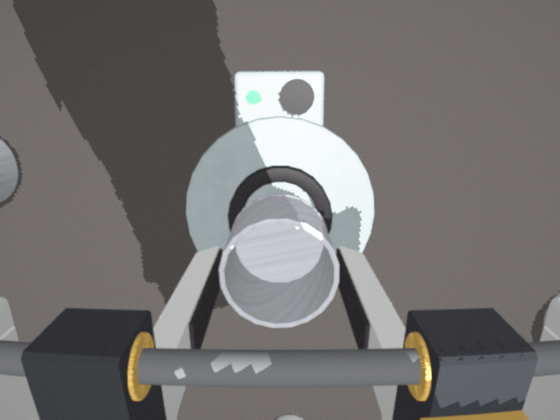

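```bash
cat >> w.py <<'E'
a=np.array([.427,.904]); b=np.array([.904,-.427])
def ab(P,x,y,z,r,dz):
    X=P[(np.abs(P[...,2]-z)<dz)&(np.hypot(P[...,0]-x,P[...,1]-y)<r)][:,:2]-[x,y]
    A,B=X@a,X@b; m=np.abs(A)<8; 
    print("along b, near axis: min %.1f max %.1f; a range at |b|<8: %.1f %.1f"%(B[m].min(),B[m].max(),A[np.abs(B)<8].min() if (np.abs(B)<8).any() else 99,A[np.abs(B)<8].max() if (np.abs(B)<8).any() else 99))
E
python3 - <<'E'
from w import *
_,_,_,P=look("w2b",[])
ab(P,526.9,-60.7,38,55,3); ab(P,526.9,-60.7,126.5,45,3)
E
```

```text
5.0 [526.9 -60.5  89.2] 60.0 [ 0.2 -0.4 -1.2]
along b, near axis: min -40.5 max -28.8; a range at |b|<8: -36.2 38.2
along b, near axis: min -31.4 max 28.9; a range at |b|<8: -29.8 30.5
```

Pan hangs at (280,262), directly in line with the socket; remaining offset is about (-1,+1) mm.

Emit:
jog_arm(
  plan=[-0.001,0.001,-0.01,0,0,0,-0.001,0.001,-0.02,0,0,0,-0.001,0.001,-0.028,0,0,0,-0.001,0.001,-0.034,0,0,0,-0.001,0.001,-0.037,0,0,0,-0.001,0.001,-0.0375,0,0,0,-0.001,0.001,-0.0375,0,0,0,-0.001,0.001,-0.0375,0,0,0],
)

```text
clock: 5.85
eef_pos: [525.8, -58.6, 51.6]
eef_rot: [3.142, 0.0, 2.701]
wrist_force: [1.0, -0.3, -1.3]
finger_gap: 59.9
finger_force: 25.0
```

Emit:
jog_arm(
  plan=[0,0,0,0,0,0,0,0,0,0,0,0,0,0,0,0,0,0,0,0,0,0,0,0,0,0,0,0,0,0,0,0,0,0,0,0,0,0,0.015,0,0,0,0,0,0.05,0,0,0,0,0,0.1,0,0,0,0,0,0.13,0,0,0,0,0,0.13,0,0,0,0,0,0.13,0,0,0],
  claw=0.094,
)

```text
clock: 7.05
eef_pos: [525.6, -58.6, 181.3]
eef_rot: [3.142, 0.0, 2.701]
wrist_force: [-0.7, 0.4, -0.6]
finger_gap: 94.3
finger_force: 0.0
```

```bash
python3 - <<'E'
from w import *
_,_,_,P=look("w3",[(525,-58,88,36,4),(525,-58,38,42,3)])
X=P[(np.abs(P[...,2]-89)<3)&(np.hypot(P[...,0]-524,P[...,1]+58)<34)]
A=np.c_[X[:,:2]-X[:,:2].mean(0),np.ones(len(X))]; print("tilt",np.linalg.lstsq(A,X[:,2],rcond=None)[0])
E
```

```text
7.05 [525.6 -58.6 181.3] 94.3 [-0.7  0.4 -0.6]
923 [524.6 -57.7] r 30.1 z 89.0 z95 90.3
984 [524.4 -58.9] r 37.8 z 39.1 z95 40.4
tilt [-2.76155510e-03  3.60038367e-03  8.89438042e+01]
```

View pics/w3.png

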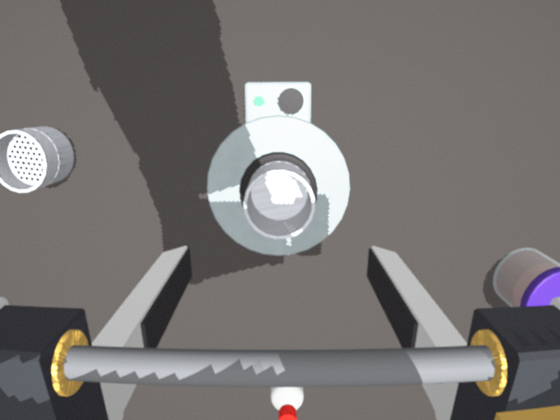

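Pan at (280,200) is seated, level, with its rim 50 mm above the collar. Next is the fine sieve.

Emit:
jog_arm(
  plan=[-0.027,-0.041,0,0,0,0,-0.054,-0.083,0,0,0,0,-0.082,-0.125,0,0,0,0,-0.109,-0.166,0,0,0,0,-0.136,-0.208,0,0,0,0,-0.136,-0.208,0,0,0,0,-0.136,-0.208,-0.03,0,0,0,-0.136,-0.208,-0.07,0,0,0,-0.136,-0.208,-0.11,0,0,0,-0.136,-0.208,-0.145,0,0,0,-0.136,-0.208,-0.1625,0,0,0,-0.136,-0.208,-0.1625,0,0,0,-0.136,-0.208,-0.1625,0,0,0],
)

```text
clock: 8.4
eef_pos: [389.7, -266.1, 18.8]
eef_rot: [3.141, -0.001, 2.701]
wrist_force: [0.2, 0.1, -0.3]
finger_gap: 94.2
finger_force: 0.0
```

Emit:
jog_arm(
  plan=[0,0,0,0,0,0,0,0,0,0,0,0,0,0,0,0,0,0,0,0,0,0,0,0,0,0,0,0,0,0,0,0,0,0,0,0,0,0,0,0,0,0,0,0,0,0,0,0],
  claw=0.05,
)

```text
clock: 9.2
eef_pos: [389.8, -266.7, 19.2]
eef_rot: [-3.141, 0.0, 2.701]
wrist_force: [-1.0, -0.1, 5.3]
finger_gap: 59.4
finger_force: 25.0
```

Emit:
jog_arm(
  plan=[0,0,0.04,0,0,0,0,0,0.08,0,0,0,0,0,0.12,0,0,0,0.025,0.038,0.135,0,0,0,0.05,0.077,0.135,0,0,0,0.075,0.115,0.135,0,0,0,0.1,0.153,0.135,0,0,0,0.124,0.19,0.13,0,0,0,0.136,0.208,0.12,0,0,0,0.136,0.208,0.12,0,0,0,0.136,0.208,0.12,0,0,0,0.136,0.208,0.12,0,0,0],
)

```text
clock: 10.4
eef_pos: [525.4, -59.3, 139.1]
eef_rot: [-3.141, 0.0, 2.7]
wrist_force: [-0.7, -0.0, -2.1]
finger_gap: 59.5
finger_force: 25.0
```

```bash
python3 - <<'E'
from w import *
_,_,_,P=look("w4",[])
for z in (89,177): ab(P,525.7,-58.6,z,45,3)
E
```

```text
10.4 [525.4 -59.3 139.1] 59.5 [-0.7 -0.  -2.1]
along b, near axis: min -31.1 max -27.3; a range at |b|<8: 27.9 28.9
along b, near axis: min -31.2 max 28.6; a range at |b|<8: -30.5 29.2
```

View pics/w4.png

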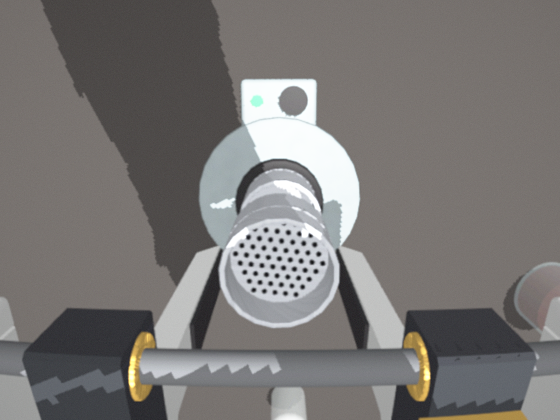

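The fine sieve with its small holes is held at (279,262), aligned over the pan to within 0.3 mm. Lowering it.

Emit:
jog_arm(
  plan=[0,0,-0.01,0,0,0,0,0,-0.02,0,0,0,0,0,-0.028,0,0,0,0,0,-0.034,0,0,0,0,0,-0.037,0,0,0,0,0,-0.0375,0,0,0,0,0,-0.0375,0,0,0,0,0,-0.0375,0,0,0],
)

```text
clock: 11.25
eef_pos: [525.7, -58.5, 101.5]
eef_rot: [3.142, 0.0, 2.701]
wrist_force: [-0.6, 0.1, -1.8]
finger_gap: 59.2
finger_force: 25.0
```

Emit:
jog_arm(
  plan=[0,0,0,0,0,0,0,0,0,0,0,0,0,0,0,0,0,0,0,0,0,0,0,0,0,0,0,0,0,0,0,0,0,0,0,0,0,0,0.015,0,0,0,0,0,0.05,0,0,0,0,0,0.09,0,0,0,0,0,0.12,0,0,0,0,0,0.12,0,0,0],
  claw=0.094,
)

```text
clock: 12.35
eef_pos: [527.1, -58.8, 225.7]
eef_rot: [3.14, 0.007, 2.701]
wrist_force: [-0.2, -0.6, 0.1]
finger_gap: 93.9
finger_force: 0.0
```

```bash
python3 - <<'E'
from w import *
_,_,_,P=look("w5",[(525,-58,138,36,4),(525,-58,88,36,3),(525,-58,38,42,3)])
X=P[(np.abs(P[...,2]-139)<3)&(np.hypot(P[...,0]-524,P[...,1]+58)<34)]
A=np.c_[X[:,:2]-X[:,:2].mean(0),np.ones(len(X))]; print("tilt",np.linalg.lstsq(A,X[:,2],rcond=None)[0])
E
```

```text
12.35 [527.1 -58.8 225.7] 93.9 [-0.2 -0.6  0.1]
961 [524.7 -58. ] r 30.1 z 138.9 z95 140.2
34 [509.4 -52.9] r 25.3 z 88.7 z95 90.5
768 [524.  -58.7] r 37.8 z 39.2 z95 40.4
tilt [-8.67114561e-04 -8.59329201e-04  1.38948332e+02]
```

Emit:
jog_arm(
  plan=[0.006,0.047,0,0,0,0,0.011,0.094,0,0,0,0,0.016,0.141,0,0,0,0,0.022,0.188,0,0,0,0,0.027,0.235,0,0,0,0,0.032,0.281,0,0,0,0,0.038,0.328,-0.01,0,0,0,0.043,0.375,-0.02,0,0,0,0.0485,0.4215,-0.03,0,0,0,0.0485,0.4215,-0.05,0,0,0,0.0485,0.4215,-0.07,0,0,0,0.0485,0.4215,-0.07,0,0,0,0.0485,0.4215,-0.07,0,0,0],
)

```text
clock: 13.7
eef_pos: [574.0, 362.6, 151.0]
eef_rot: [-3.141, -0.001, 2.701]
wrist_force: [-0.1, 0.2, 0.5]
finger_gap: 93.9
finger_force: 0.0
```

```bash
python3 - <<'E'
from w import *
_,_,_,P=look("w6",[(574,363,56,36,4)])
E
```

```text
13.7 [574.  362.6 151. ] 93.9 [-0.1  0.2  0.5]
917 [571.9 365.7] r 29.9 z 56.9 z95 58.3
```

Emit:
jog_arm(
  plan=[-0.001,0.002,-0.04,0,0,0,-0.001,0.002,-0.08,0,0,0,-0.001,0.002,-0.115,0,0,0,-0.001,0.002,-0.1325,0,0,0,-0.001,0.002,-0.1325,0,0,0,-0.001,0.002,-0.1325,0,0,0],
)

```text
clock: 14.35
eef_pos: [574.1, 365.4, 21.0]
eef_rot: [3.14, 0.001, 2.701]
wrist_force: [0.2, -0.3, 0.0]
finger_gap: 94.0
finger_force: 0.0
```

Emit:
jog_arm(
  plan=[0,0,0,0,0,0,0,0,0,0,0,0,0,0,0,0,0,0,0,0,0,0,0,0,0,0,0,0,0,0,0,0,0,0,0,0,0,0,0,0,0,0,0,0,0,0,0,0],
  claw=0.05,
)

```text
clock: 15.15
eef_pos: [573.2, 364.9, 19.2]
eef_rot: [3.141, 0.0, 2.701]
wrist_force: [-0.2, 0.6, 2.6]
finger_gap: 58.2
finger_force: 24.9
```

Emit:
jog_arm(
  plan=[0,0,0.04,0,0,0,0,0,0.085,0,0,0,0,0,0.13,0,0,0,0,-0.02,0.17,0,0,0,-0.006,-0.06,0.185,0,0,0,-0.011,-0.105,0.185,0,0,0,-0.016,-0.15,0.185,0,0,0,-0.022,-0.195,0.185,0,0,0,-0.027,-0.24,0.185,0,0,0,-0.032,-0.285,0.185,0,0,0,-0.037,-0.33,0.185,0,0,0,-0.042,-0.375,0.185,0,0,0,-0.046,-0.41,0.18,0,0,0,-0.0475,-0.4235,0.17,0,0,0,-0.0475,-0.4235,0.17,0,0,0,-0.0475,-0.4235,0.17,0,0,0,-0.0475,-0.4235,0.17,0,0,0],
)

```text
clock: 16.85
eef_pos: [526.0, -57.3, 189.1]
eef_rot: [3.141, 0.0, 2.702]
wrist_force: [0.4, 0.2, -1.4]
finger_gap: 58.5
finger_force: 24.9
```

```bash
python3 - <<'E'
from w import *
_,_,_,P=look("w7",[])
for z in (139,227): ab(P,525.7,-58.6,z,45,3)
E
```

```text
16.85 [526.  -57.3 189.1] 58.5 [ 0.4  0.2 -1.4]
along b, near axis: min -31.0 max -26.9; a range at |b|<8: -29.4 -27.6
along b, near axis: min -31.9 max 28.2; a range at |b|<8: -27.8 30.8
```

View pics/w7.png

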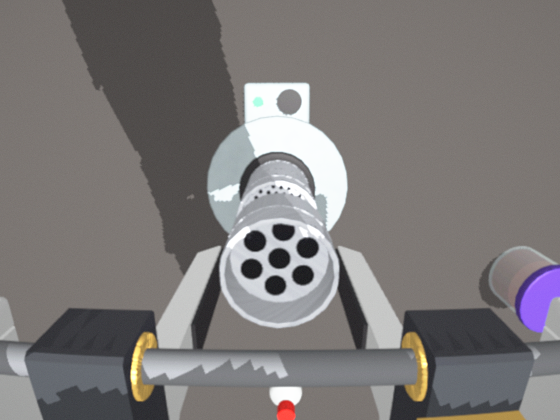

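The coarse sieve with seven large holes is at (279,262), about 1 mm off axis. Correcting while lowering.

Emit:
jog_arm(
  plan=[0.001,-0.001,-0.01,0,0,0,0.001,-0.001,-0.02,0,0,0,0.001,-0.001,-0.028,0,0,0,0.001,-0.001,-0.034,0,0,0,0.001,-0.001,-0.037,0,0,0,0.001,-0.001,-0.0375,0,0,0,0.001,-0.001,-0.0375,0,0,0,0.001,-0.001,-0.0375,0,0,0],
)

```text
clock: 17.7
eef_pos: [526.8, -59.6, 151.6]
eef_rot: [3.141, 0.0, 2.701]
wrist_force: [0.3, -0.3, -0.6]
finger_gap: 58.1
finger_force: 24.9
```

Emit:
jog_arm(
  plan=[0,0,0,0,0,0,0,0,0,0,0,0,0,0,0,0,0,0,0,0,0,0,0,0,0,0,0,0,0,0,0,0,0,0,0,0,0,0,0.015,0,0,0,0,0,0.05,0,0,0,0,0,0.09,0,0,0,0,0,0.12,0,0,0,0,0,0.12,0,0,0,0,0,0.12,0,0,0],
  claw=0.094,
)

```text
clock: 18.9
eef_pos: [526.7, -59.6, 271.3]
eef_rot: [3.141, 0.0, 2.701]
wrist_force: [-0.5, 0.2, 0.1]
finger_gap: 94.2
finger_force: 0.0
```

```bash
python3 - <<'E'
from w import *
_,_,_,P=look("w8",[(525,-58,188,36,4),(525,-58,138,36,3),(525,-58,38,42,3)])
X=P[(np.abs(P[...,2]-189)<3)&(np.hypot(P[...,0]-524,P[...,1]+58)<34)]
A=np.c_[X[:,:2]-X[:,:2].mean(0),np.ones(len(X))]; print("tilt",np.linalg.lstsq(A,X[:,2],rcond=None)[0])
E
```

```text
18.9 [526.7 -59.6 271.3] 94.2 [-0.5  0.2  0.1]
982 [525.4 -58.9] r 30.0 z 188.9 z95 190.2
125 [515.9 -52.8] r 27.9 z 138.7 z95 140.4
614 [524.1 -58.7] r 37.8 z 39.1 z95 40.5
tilt [-4.99026059e-03  3.40054538e-03  1.88891125e+02]
```

Emit:
jog_arm(
  plan=[-0.018,0.042,0,0,0,0,-0.036,0.083,0,0,0,0,-0.054,0.124,0,0,0,0,-0.073,0.166,0,0,0,0,-0.091,0.207,-0.01,0,0,0,-0.109,0.248,-0.03,0,0,0,-0.127,0.29,-0.05,0,0,0,-0.145,0.33,-0.07,0,0,0,-0.154,0.35,-0.1,0,0,0,-0.154,0.35,-0.12,0,0,0,-0.154,0.35,-0.12,0,0,0,-0.154,0.35,-0.12,0,0,0],
)

```text
clock: 20.15
eef_pos: [372.6, 290.1, 151.3]
eef_rot: [-3.141, -0.001, 2.701]
wrist_force: [-0.5, 0.8, -0.3]
finger_gap: 93.9
finger_force: 0.0
```

```bash
python3 - <<'E'
from w import *
_,_,_,P=look("w9",[(373,290,12,36,3),(373,290,44,20,4)])
E
```

```text
20.15 [372.6 290.1 151.3] 93.9 [-0.5  0.8 -0.3]
2407 [370.2 292.6] r 30.0 z 13.3 z95 14.4
486 [370.3 292.5] r 10.9 z 45.1 z95 46.2
```

View pics/w9.png

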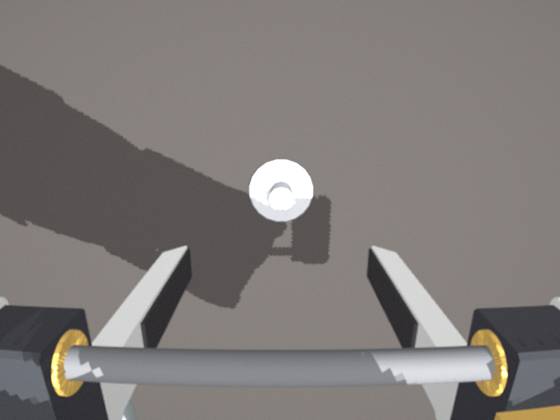

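The lid stands upright at (281,191), with the knob at (280,198). A correction of (-1.5,+1.5) mm, then grip.

Emit:
jog_arm(
  plan=[-0.0015,0.0015,-0.04,0,0,0,-0.0015,0.0015,-0.08,0,0,0,-0.0015,0.0015,-0.115,0,0,0,-0.0015,0.0015,-0.13,0,0,0,-0.0015,0.0015,-0.1355,0,0,0,-0.0015,0.0015,-0.1355,0,0,0,-0.0015,0.0015,-0.1355,0,0,0],
)

```text
clock: 20.9
eef_pos: [372.0, 292.3, 17.3]
eef_rot: [3.14, 0.001, 2.7]
wrist_force: [0.1, 0.5, 0.3]
finger_gap: 94.0
finger_force: 0.0
```

Emit:
jog_arm(
  plan=[0,0,0,0,0,0,0,0,0,0,0,0,0,0,0,0,0,0,0,0,0,0,0,0,0,0,0,0,0,0,0,0,0,0,0,0,0,0,0,0,0,0,0,0,0,0,0,0,0,0,0,0,0,0,0,0,0,0,0,0],
  claw=0.01,
)

```text
clock: 21.9
eef_pos: [371.2, 291.9, 15.9]
eef_rot: [3.142, 0.0, 2.701]
wrist_force: [0.7, 0.7, -0.2]
finger_gap: 20.9
finger_force: 25.0
```

Emit:
jog_arm(
  plan=[0,0,0.045,0,0,0,0,0,0.09,0,0,0,0,0,0.135,0,0,0,0,0,0.18,0,0,0,0.01,-0.022,0.22,0,0,0,0.028,-0.063,0.225,0,0,0,0.046,-0.104,0.225,0,0,0,0.064,-0.145,0.225,0,0,0,0.082,-0.186,0.225,0,0,0,0.1,-0.226,0.225,0,0,0,0.118,-0.267,0.225,0,0,0,0.136,-0.308,0.225,0,0,0,0.15,-0.34,0.22,0,0,0,0.155,-0.351,0.21,0,0,0,0.155,-0.351,0.21,0,0,0,0.155,-0.351,0.21,0,0,0,0.155,-0.351,0.21,0,0,0],
)

```text
clock: 23.6
eef_pos: [526.0, -57.8, 226.5]
eef_rot: [3.141, 0.0, 2.702]
wrist_force: [1.0, -1.1, -1.2]
finger_gap: 20.5
finger_force: 25.0
```

```bash
python3 - <<'E'
from w import *
_,_,_,P=look("w10",[])
for z in (189,223): ab(P,526.2,-59.1,z,45,3)
E
```

```text
23.6 [526.  -57.8 226.5] 20.5 [ 1.  -1.1 -1.2]
along b, near axis: min -30.7 max -26.4; a range at |b|<8: -29.5 -28.6
along b, near axis: min -31.5 max 28.3; a range at |b|<8: -27.5 30.7
```

View pics/w10.png

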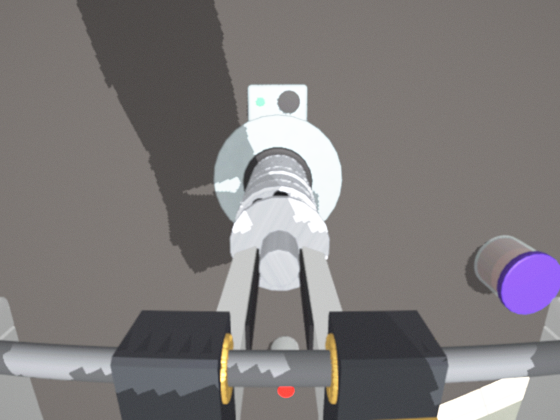

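The lid hangs level at (280,240) over the coarse sieve, within about 1 mm. Lowering.

Emit:
jog_arm(
  plan=[0.0007,-0.0005,-0.007,0,0,0,0.0007,-0.0005,-0.014,0,0,0,0.0007,-0.0005,-0.02,0,0,0,0.0007,-0.0005,-0.025,0,0,0,0.0007,-0.0005,-0.0275,0,0,0,0.0007,-0.0005,-0.0275,0,0,0,0.0007,-0.0005,-0.0275,0,0,0],
)

```text
clock: 24.35
eef_pos: [526.9, -59.6, 198.6]
eef_rot: [3.142, 0.0, 2.701]
wrist_force: [0.7, -0.5, -1.2]
finger_gap: 20.7
finger_force: 25.0
```

Emit:
jog_arm(
  plan=[0,0,0,0,0,0,0,0,0,0,0,0,0,0,0,0,0,0,0,0,0,0,0,0,0,0,0,0,0,0,0,0,0,0,0,0,0,0,0,0,0,0,0,0,0,0,0,0,0,0,0.02,0,0,0,0,0,0.06,0,0,0,0,0,0.1,0,0,0,0,0,0.12,0,0,0,0,0,0.12,0,0,0,0,0,0.12,0,0,0],
  claw=0.094,
)

```text
clock: 25.75
eef_pos: [526.8, -59.6, 317.7]
eef_rot: [-3.141, -0.001, 2.701]
wrist_force: [-0.4, -0.1, -0.6]
finger_gap: 94.1
finger_force: 0.0
```

```bash
python3 - <<'E'
from w import *
_,_,_,P=look("w11",[(525,-58,194,36,3),(525,-58,226,20,4),(525,-58,38,42,3)])
X=P[(np.abs(P[...,2]-195)<3)&(np.hypot(P[...,0]-525,P[...,1]+58)<34)]
A=np.c_[X[:,:2]-X[:,:2].mean(0),np.ones(len(X))]; print("tilt",np.linalg.lstsq(A,X[:,2],rcond=None)[0])
p,d=camera("side"); cv2.imwrite("pics/s2.png",cv2.resize(p[170:290,180:420,::-1],None,fx=3,fy=3,interpolation=cv2.INTER_CUBIC))
E
```

```text
25.75 [526.8 -59.6 317.7] 94.1 [-0.4 -0.1 -0.6]
2589 [526.  -58.8] r 30.0 z 195.3 z95 196.4
529 [526.  -58.8] r 10.8 z 227.1 z95 228.3
501 [524.3 -58.5] r 37.8 z 39.1 z95 40.4
tilt [2.96887731e-03 1.61368275e-03 1.95250591e+02]
```

View pics/s2.png

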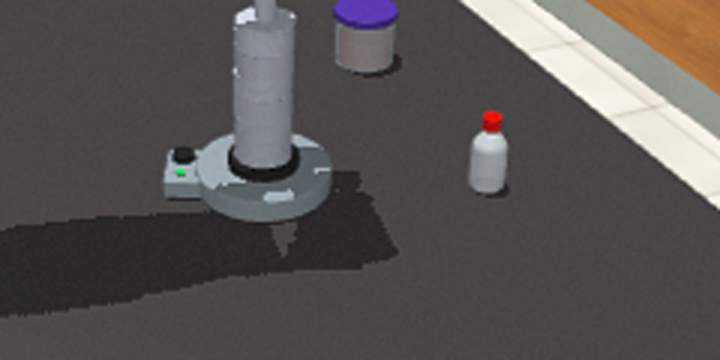

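The side crop shows a straight, tight stack from (265,165) up to the lid at (265,15), with the tub and vial undisturbed. The lid flange top is 156 mm above the collar, as it should be, and level.

```bash
python3 -c "
from cell import manip
print(manip.sign_off())"
```

```text
the job is handed in; nothing more can be done
None
```

The sieve stack is built on the shaker base (pan, fine sieve, coarse sieve, lid): every piece measured seated and level, all were released, the bystanders were left alone, and the job was handed in at about 26 s; sign-off gave no verdict.

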